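Load the coaster press

TASK

Lay the square beech blank flat and fully home in the square cavity of the coaster press's brass die and let go of it, then swing the press lid down, without slamming it, until it is fully shut over the blank. The die is not centred in the press, so find its cavity by touch or by eye; leave the other blanks and the things on the bar where they are.

Things in the scene. Friction and masses are not known exactly. Their poses are not given: they have to be found in the camera images.
- press: Clamshell coaster press fixed to the bar. Grey base 170 mm (x) by 180 mm (y from -75 to +105), flat bed 30 mm above the bar. Origin on the bar under the middle of the bed, z up. A brass die stands on the bed (see press_bed); a red lid is hinged at the +y side (see press_hinge), where two red posts 72 mm high stand at x = -65 and +65 mm.
- press_bed (a point): Middle of the bed, z = 30 mm above the press origin, NOT the die's middle: the rigidly bolted brass die's centre lies anywhere up to 8 mm from it in press x and also in y, unreported: feel the cavity's walls or look. Die 86 mm square, sides parallel to the press's, top at z = 45 mm; central cavity 62.5 mm square, 8 mm deep (floor z = 37). A seated blank stands 8 mm proud, its centre at z = 45 mm.
- press_hinge (a point): Middle of the lid's hinge axis, which runs along the press's x, at y = +85 mm, z = 60 mm in the press frame. The red lid plate is 100 mm wide, 14 mm thick, and reaches 135 mm from this axis; shut, it lies level over the die with its underside 6.5 mm below the axis, 0.5 mm above a seated blank. A blank that is not home blocks it.
- lid (a joint): Angle of the press's red lid (rad): 0 fully shut and level, 1.7 to 1.9 standing open at the start. Hinge friction of about 0.4 N m lets it stay at any angle; it weighs 0.3 kg.
- lid_handle (a point): Middle of the lid's black round handle bar, 14 mm thick, parallel to press x, 180 mm from the hinge axis. 88 mm of it is free between its two arms; 38 mm gap between bar and lid plate. With the lid at angle q the bar is at y = 85 - 180 cos q, z = 60 + 180 sin q mm in the press frame (60 mm above the bar top when shut).
- square_blank: Square light beech coaster blank, 60 x 60 x 16 mm, about 40 g, lying flat on the bar, loose; origin at the centre of its underside, x and y parallel to its sides, z up. To be loaded; either face up and any quarter turn will do.
- square_blank_center (a point): Centre of the square blank, 8 mm above its underside.
- round_blank: Round light beech blank, 60 mm across, 16 mm thick, flat on the bar; not for this die. Origin: centre of its underside. Leave alone.
- oblong_blank: Dark oblong blank 84 (x) x 50 (y) x 16 mm, flat on the bar; origin: centre of its underside. Leave alone.
- cup: White espresso mug, 64 mm across, 60 mm high; origin: centre of its underside. Leave alone.
- sugar_jar: Glass sugar jar, 80 mm across, 120 mm high; origin: centre of its underside. Leave alone.
- syrup: Amber syrup bottle, 68 mm across, 210 mm high; origin: centre of its underside. Leave alone.
- spoon: Steel spoon lying on the bar, 140 mm long. Leave alone.
- saucer: White saucer, 120 mm across, 15 mm high; origin: centre of its underside. Leave alone.

How it is judged:
On the way, in this order (a step that is already met when the one before it is completed fails the run):
1. the square blank lies home and flat in the die cavity, let go, with the lid still open (z of square_blank_center in the frame of press between 0.042 and 0.0475 m and horizontal distance between square_blank_center and press below 0.016 m and angle between the z axis of square_blank and the z axis of press, either way round below 0.05 rad and value of joint lid above 1.2 rad and contact force between the fingers and square_blank below 0.1 N), for 0.2 s.
2. the lid is shut over it (z of square_blank_center in the frame of press between 0.042 and 0.0475 m and horizontal distance between square_blank_center and press below 0.016 m and angle between the z axis of square_blank and the z axis of press, either way round below 0.05 rad and value of joint lid below 0.04 rad), for 0.2 s.
At the end, for the whole second after the job is handed in: The square blank lies at rest in the die cavity: its centre 42 to 47.5 mm above the press origin (45 when fully home), within 16 mm of it sideways, level within 0.05 rad; the lid is shut to below 0.04 rad (all of step 2 and linear speed of square_blank below 0.02 m/s); the robot touches nothing.
It fails at once if another blank (round or oblong) is shifted by more than 30 mm (distance of any of round_blank, oblong_blank from where it was at the start of the episode above 0.03 m).
It fails at once if the cup, sugar jar, syrup bottle, spoon or saucer is shifted by more than 30 mm (distance of any of cup, sugar_jar, syrup, spoon, saucer from where it was at the start of the episode above 0.03 m).
It fails at once if the lid is slammed (closing faster than 3 rad/s) (velocity of joint lid below -3 rad/s).
It also fails if it takes over 72 s, if anything falls off the work surface, if the arm or the gripper's body presses on something with over 40 N, if the wrist force passes 120 N, or if a joint passes its speed limit or range.

ROBOT

A 7-joint arm with a two-finger parallel gripper is mounted at the origin on the work surface. World frame = base frame: x ahead of the robot, y to its left, z up, the work surface at z = 0. Lengths are in m, angles in rad, forces in N, time in s.
With the tool pointing down it reaches from about 0.4 to 0.85 m from the base axis. Payload 4.5 kg.
Tool frame: the origin (TCP) lies midway between the tips of the shut fingers; the grasp point (between the pads) lies 19 mm behind it; z points along the fingers, y is the line along which they close (so a half turn about z gives the same grasp; the last joint's range is limited). The gripper opens to 88 mm and grips with 3 to 60 N. Pads are 18 mm wide; open, the fingers measure 123 mm over their backs; the gripper's body (75 mm by 187 mm) begins 45 mm behind the grasp point.
Start: joints at [1.198, 0.689, -0.195, 1.565, 0.157, 0.902, -0.215], TCP at [0.247, -0.574, 0.239] pointing down, gripper open.
Joint ranges: [-3.01, 3.01], [-0.46, 2.08], [-1.47, 1.51], [0.13, 2.56], [-1, 4.14], [0.04, 2.09], [-2.66, 2.66]. Speed limits (rad/s): [2.57, 2.57, 3.14, 3.14, 3.14, 3.14, 3.14].

INTERFACE

Orientations are given as a unit quaternion [x, y, z, w].
In Python, from plant import r, eyes, finish_job gives the robot as it stands. The module is installed in compiled form; this text tells all that it offers.
- The arm moves only by the tool move_arm, never from a script. Its argument "motion" is a list of rows, each a list of 7 numbers: the shift along the tool's x, y, z in mm, then the turn, a rotation vector about the tool's x, y, z in degrees, then the closure, from 0 (fully open) to 1 (shut). A call has 1 to 5 rows; each row is the pose to reach, as a shift and turn from the pose commanded when the call began, along the tool's axes at that moment; what a row does not reach only later rows make up. A row lasts 1/8 s, in which the tool goes at most 62.5 mm and 10.7 degrees, less where a joint would pass 70% of its speed; a pose out of reach is approached as far as the arm can. A call with a gripper value outside its range is refused whole. The fingers move at their own pace and stop on an object; "newtons" is the grip in N (left out, the last holds). Time passes only in rows, so rows that repeat a pose let the fingers close. It gives the time, the measured TCP pose, the force, the opening and the grip force at its end, in the units of the state.
- r.get_state(): the state, without advancing time (a new reading comes with each control period).
- eyes.snapshot(name): name is "scene" or "top" or "wrist"; returns a dict with "frame" (384x512x3 uint8, red, green, blue), "z_map" (384x512 float32, m along the optical axis (not along the pixel's ray), 0 where there is no reading), "intrinsics" (3x3 intrinsics, pixels), "world_to_cam" (4x4, takes a point from world to camera coordinates). Camera axes: x right, y down, z forward; pixel columns grow to the right and rows downward; lengths in m; the calibration is good to about 2 mm. A picture is of the moment at which its call begins.
- finish_job(): hands the job in; it is judged then, once.
The state is a dict: "clock": time; "q": joint angles; "qd": joint speeds; "joint_torque": joint torques, N m; "tool_pos": TCP position; "eef_rot": TCP orientation; "contact_force": force on the tool from outside, world axes, zero at the start; "moment": the same for the moment, N m; "opening": opening from 0.0 (shut) to 1.0 (fully open); "finger_force": force on a finger pad.
Only numpy, scipy, OpenCV 4.12 (cv2) and the standard library are available. Lean on these libraries where they do the work, as an engineer would, in place of code of your own. Each camera call takes 0.05 s, during which the arm holds its last target. There are 200 camera calls.

## Working session

There is one attempt and no reset: what is moved stays moved. The work goes in short steps, Python scripts to look and compute and a tool call to move; the robot and the scene stay as the last step left them, time stands still between calls to the robot, and variables do not carry over. Pictures are saved under pics/ and viewed, at most 10 in all, crops included, and the job is handed in when it is done.

Besides the shell and the picture viewer there is one more tool, called after "Emit:" as name(argument=value, ...), one argument or row to a line, values as JSON. move_arm: Moves the arm, as the interface text tells. Its arguments: {"type":"object","properties":{"motion":{"type":"array","items":{"type":"array","items":{"type":"number"}}},"newtons":{"type":"number"}},"required":["motion"]}

```bash
mkdir -p pics; cat > h.py <<'E'
import numpy as np, cv2, sys
from plant import r, eyes, finish_job
from scipy.spatial.transform import Rotation as R
def snap(n): return eyes.snapshot(n)
def world(s):
    K=s["intrinsics"];z=s["z_map"];h,w=z.shape
    u,v=np.meshgrid(np.arange(w),np.arange(h))
    p=np.stack([(u-K[0,2])/K[0,0]*z,(v-K[1,2])/K[1,1]*z,z,np.ones_like(z)],-1)
    return (p@np.linalg.inv(s["world_to_cam"]).T)[...,:3]
def save(f,n): cv2.imwrite(n,cv2.cvtColor(f,cv2.COLOR_RGB2BGR))
def ray(s,u,v,z):
    T=np.linalg.inv(s["world_to_cam"]);d=T[:3,:3]@np.linalg.inv(s["intrinsics"])@[u,v,1];c=T[:3,3]
    return c+d*(z-c[2])/d[2]
E
python3 - <<'E'
from h import *
a=snap("top");b=snap("scene")
save(a["frame"],"pics/top.png");save(b["frame"],"pics/scene.png")
np.savez("top.npz",**a);np.savez("scene.npz",**b)
print(np.linalg.inv(a["world_to_cam"])[:3],a["intrinsics"]); print(r.get_state())
E
```

```text
[[ 0.02265897 -0.99659138  0.0793233   0.48174414]
 [-0.99940739 -0.02463644 -0.02403977 -0.09322136]
 [ 0.02591207 -0.07873157 -0.99655903  1.07310798]] [[370.34900559   0.         258.64578106]
 [  0.         370.34900559 190.68040527]
 [  0.           0.           1.        ]]
{'clock': 0.1, 'q': array([ 1.19780069,  0.68989742, -0.19451433,  1.5662288 ,  0.15730653,
        0.9024855 , -0.21511466]), 'qd': array([-0.00028144, -0.00223936, -0.00139588, -0.00203982,  0.00017081,
        0.00056884,  0.00030528]), 'joint_torque': array([-4.31673863e-03, -5.28500462e+01, -1.27192866e+00, -1.53836131e+01,
       -5.25939174e-02,  1.94019995e-03,  4.48679498e-05]), 'tool_pos': array([ 0.24702832, -0.57350169,  0.23799475]), 'eef_rot': array([ 9.79379507e-01,  2.02027521e-01, -2.25410647e-04, -7.82263642e-04]), 'contact_force': array([0.44920392, 0.84206339, 0.51677991]), 'moment': array([-0.03283823,  0.0174956 , -0.0133285 ]), 'finger_force': 0.0, 'opening': 0.9997115018159478}
```

View pics/top.png

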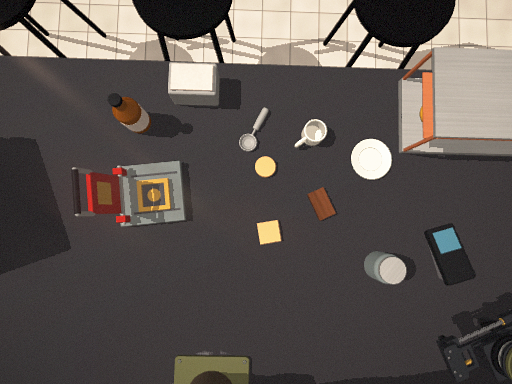

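View pics/scene.png

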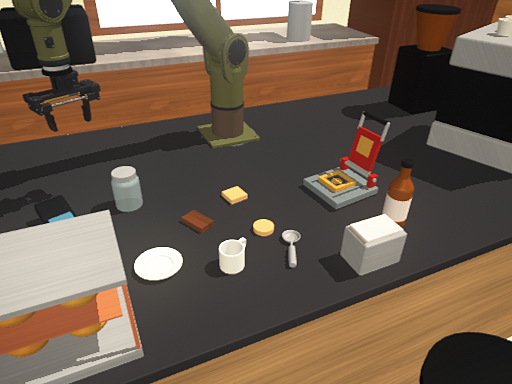

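The top view shows the square blank near (269,232). The press is near (153,195), with its die at (154,195) and the hinge to the left (world +y). The round blank is at (265,167), the oblong one at (322,204), and the handle bar near column 77.

```bash
python3 - <<'E'
from h import *
s=dict(np.load("top.npz"));W=world(s);hsv=cv2.cvtColor(s["frame"],cv2.COLOR_RGB2HSV)
def rect(m,z,name):
    cs,_=cv2.findContours(m.astype(np.uint8),cv2.RETR_EXTERNAL,cv2.CHAIN_APPROX_NONE)
    c=max(cs,key=cv2.contourArea)
    P=np.array([ray(s,*p[0],z)[:2] for p in c])*1000
    (cx,cy),wh,a=cv2.minAreaRect(P.astype(np.float32)); print(name,len(c),cx,cy,wh,a,"z med",np.median(W[...,2][m>0]))
def box(m,u0,u1,v0,v1):
    k=np.zeros(m.shape,bool);k[v0:v1,u0:u1]=1;return m&k
rect(box((hsv[...,1]>60)&(hsv[...,2]>110),250,290,212,250),.016,"sq")
br=box((hsv[...,1]>110)&(hsv[...,2]>110)&(hsv[...,0]>10),130,182,165,225)
rect(br,.045,"die")
print(W[195,115:190:5].round(3)); 
zz=W[...,2]
rect(box((zz>.02)&(zz<.042)&(hsv[...,1]<80),118,192,155,232)|br,.03,"base")
print(W[192,70:115:4].round(3), W[165:230:6,150].round(3))
E
```

```text
sq 83 449.42657470703125 -149.5509796142578 (62.693965911865234, 62.30438995361328) 10.715871810913086 z med 0.014987534270366476
die 121 545.310546875 172.8279571533203 (87.54979705810547, 88.06958770751953) 7.258099555969238 z med 0.043304963193903534
[[ 0.539  0.259  0.097]
 [ 0.54   0.253  0.076]
 [ 0.543  0.255  0.029]
 [ 0.544  0.242  0.028]
 [ 0.544  0.228  0.029]
 [ 0.544  0.21   0.042]
 [ 0.544  0.198  0.035]
 [ 0.545  0.184  0.038]
 [ 0.545  0.171  0.034]
 [ 0.545  0.156  0.037]
 [ 0.545  0.141  0.044]
 [ 0.547  0.131  0.028]
 [ 0.547  0.117  0.028]
 [ 0.547  0.102  0.032]
 [ 0.55   0.094 -0.004]]
base 258 551.4661865234375 185.44915771484375 (169.47264099121094, 180.50845336914062) 7.252732753753662 z med 0.030297673545181314
[[ 0.55   0.423 -0.001]
 [ 0.535  0.297  0.243]
 [ 0.535  0.291  0.237]
 [ 0.551  0.388  0.   ]
 [ 0.551  0.379 -0.006]
 [ 0.539  0.285  0.189]
 [ 0.54   0.278  0.182]
 [ 0.541  0.274  0.17 ]
 [ 0.542  0.272  0.15 ]
 [ 0.544  0.268  0.135]
 [ 0.545  0.263  0.121]
 [ 0.546  0.26   0.103]] [[0.629 0.189 0.033]
 [0.613 0.188 0.032]
 [0.596 0.188 0.03 ]
 [0.577 0.183 0.046]
 [0.561 0.185 0.037]
 [0.545 0.184 0.038]
 [0.528 0.183 0.037]
 [0.511 0.18  0.046]
 [0.495 0.184 0.027]
 [0.478 0.182 0.031]
 [0.461 0.19  0.   ]]
```

```bash
cat >> h.py <<'E'
def plan(p_mm,yaw,tilt=None):
    st=r.get_state();Rt=R.from_quat(st["eef_rot"]);p=np.array(st["tool_pos"])*1000
    c,s=np.cos(np.radians(yaw)),np.sin(np.radians(yaw))
    G=R.from_matrix(np.array([[c,s,0],[s,-c,0],[0,0,-1]]))
    if tilt is not None: G=G*R.from_rotvec(np.radians(tilt))
    print("pos",p.round(1),"clock",round(st["clock"],2),"shift",Rt.inv().apply(np.array(p_mm)-p).round(1),"rot",np.degrees((Rt.inv()*G).as_rotvec()).round(2),"F",np.round(st["contact_force"],2),"op",round(st["opening"],3))
E
python3 -c "
from h import *
plan([449.4,-149.6,160],100.7)"
```

```text
pos [ 247.  -573.5  238. ] clock 0.1 shift [ 353.6 -309.1   78.5] rot [-8.000e-02 -6.000e-02 -7.739e+01] F [0.45 0.84 0.52] op 1.0
```

Emit:
move_arm(
  motion=[
    [40,-35,0,0,0,-9,0],
    [84,-74,0,0,0,-19,0],
    [128,-112,0,0,0,-29,0],
    [172,-150,0,0,0,-39,0],
    [216,-190,0,0,0,-48,0],
  ],
)

```text
clock: 0.72
tool_pos: [0.3711, -0.3124, 0.2386]
eef_rot: [0.811, 0.585, 0.0, 0.0]
contact_force: [2.3, 1.1, 0.4]
opening: 1.001
finger_force: 0.0
```

```bash
python3 -c "
from h import *
plan([449.4,-149.6,160],100.7)"
```

```text
pos [ 371.1 -312.4  238.6] clock 0.72 shift [179.2  22.9  78.7] rot [ 1.00e-02 -0.00e+00 -2.91e+01] F [2.28 1.08 0.37] op 1.001
```

Emit:
move_arm(
  motion=[
    [45,6,20,0,0,-8,0],
    [90,12,40,0,0,-16,0],
    [135,17,60,0,0,-24,0],
    [179,23,79,0,0,-29,0],
    [179,23,79,0,0,-29,0],
  ],
)

```text
clock: 1.35
tool_pos: [0.4508, -0.1476, 0.1587]
eef_rot: [0.638, 0.77, 0.001, -0.001]
contact_force: [-0.5, -0.4, 0.8]
opening: 0.997
finger_force: 0.0
```

```bash
python3 - <<'E'
from h import *
plan([449.4,-149.6,160],100.7)
s=snap("wrist");save(s["frame"],"pics/w1.png");np.savez("w1.npz",**s)
print(np.linalg.inv(s["world_to_cam"])[:3].round(3),s["intrinsics"])
E
```

```text
pos [ 450.8 -147.6  158.7] clock 1.35 shift [-1.7 -1.7 -1.3] rot [-0.   -0.18  0.05] F [-0.47 -0.44  0.82] op 0.997
[[ 0.983  0.179  0.049  0.439]
 [ 0.186 -0.945 -0.271 -0.078]
 [-0.002  0.275 -0.961  0.306]] [[283.23738213   0.         252.43892104]
 [  0.         283.23738213 191.07790731]
 [  0.           0.           1.        ]]
```

View pics/w1.png

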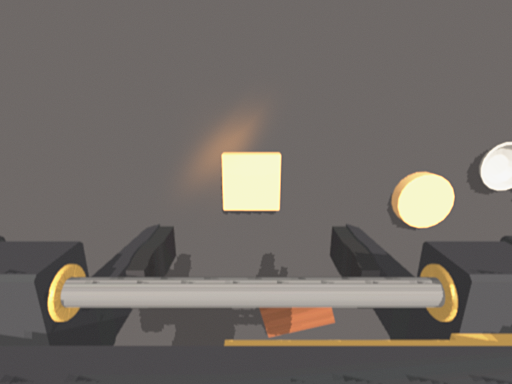

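The wrist view shows the square blank at about (251,182), columns 221–281, with the fingers below it on either side. I'll measure it from here.

```bash
python3 - <<'E'
from h import *
s=dict(np.load("w1.npz"));hsv=cv2.cvtColor(s["frame"],cv2.COLOR_RGB2HSV)
m=((hsv[...,1]>60)&(hsv[...,2]>150)).astype(np.uint8);m[:,:200]=0;m[:,300:]=0;m[230:]=0;m[:140]=0
c=max(cv2.findContours(m,0,cv2.CHAIN_APPROX_NONE)[0],key=cv2.contourArea)
P=np.array([ray(s,*p[0],.016)[:2] for p in c])*1000
b=cv2.minAreaRect(P.astype(np.float32));print(b,P.mean(0));print(np.median(world(s)[...,2][m>0]))
plan([*b[0],9.5],100.7)
E
```

```text
((440.0146179199219, -145.7794952392578), (80.896240234375, 75.11389923095703), 10.73058795928955) [ 441.62792419 -143.96857486]
0.0012902054472131441
pos [ 449.8 -150.3  159.1] clock 1.4 shift [  6.   -8.6 149.6] rot [-0.07 -0.07 -0.2 ] F [ 0.   -0.35  0.28] op 1.004
```

```bash
python3 - <<'E'
from h import *
s=dict(np.load("w1.npz"));hsv=cv2.cvtColor(s["frame"],cv2.COLOR_RGB2HSV)
m=((hsv[...,2]>200)).astype(np.uint8);m[:,:200]=0;m[:,300:]=0;m[230:]=0;m[:140]=0
c=max(cv2.findContours(m,0,cv2.CHAIN_APPROX_NONE)[0],key=cv2.contourArea)
print(cv2.boundingRect(c))
P=np.array([ray(s,*p[0],.016)[:2] for p in c])*1000
b=cv2.minAreaRect(P.astype(np.float32));print(b,P.mean(0));print(np.median(world(s)[...,2][m>0]))
plan([*b[0],9.5],100.7)
E
```

```text
(221, 152, 61, 59)
((450.1780700683594, -150.0372772216797), (61.93954849243164, 62.961753845214844), 10.730255126953125) [ 450.09333694 -149.4442922 ]
0.016855623371627604
pos [ 449.8 -150.3  159.1] clock 1.4 shift [ -0.    0.6 149.6] rot [-0.07 -0.07 -0.2 ] F [ 0.   -0.35  0.28] op 1.004
```

Emit:
move_arm(
  motion=[
    [0,0,45,0,0,0,0],
    [0,0,90,0,0,0,0],
    [0,0,128,0,0,0,0],
    [0,0,149,0,0,0,0],
    [0,0,149,0,0,0,0],
  ],
  newtons=20,
)

```text
clock: 2.02
tool_pos: [0.4485, -0.1532, 0.0099]
eef_rot: [0.641, 0.767, -0.001, -0.001]
contact_force: [-0.4, 0.7, 0.1]
opening: 0.998
finger_force: 0.0
```

Emit:
move_arm(
  motion=[
    [0,0,0,0,0,0,0.2],
    [0,0,0,0,0,0,0.4],
    [0,0,0,0,0,0,0.5],
    [0,0,0,0,0,0,0.5],
    [0,0,0,0,0,0,0.5],
  ],
  newtons=20,
)

```text
clock: 2.65
tool_pos: [0.4501, -0.1522, 0.0115]
eef_rot: [0.641, 0.768, 0.0, 0.001]
contact_force: [-0.5, -0.7, 6.8]
opening: 0.672
finger_force: 20.0
```

Emit:
move_arm(
  motion=[
    [0,0,-30,0,0,0,0.5],
    [0,0,-80,0,0,0,0.5],
    [0,0,-130,0,0,0,0.5],
    [0,0,-160,0,0,0,0.5],
    [0,0,-160,0,0,0,0.5],
  ],
)

```text
clock: 3.28
tool_pos: [0.4507, -0.1523, 0.1726]
eef_rot: [0.641, 0.768, 0.001, 0.002]
contact_force: [0.8, -0.0, 0.4]
opening: 0.668
finger_force: 20.0
```

```bash
python3 - <<'E'
from h import *
plan([556,95,170],97.25)
s=snap("wrist");save(s["frame"],"pics/w2.png")
E
```

```text
pos [ 450.7 -152.3  172.6] clock 3.27 shift [224.6 147.6   2.8] rot [0.24 0.1  3.01] F [ 0.75 -0.04  0.41] op 0.668
```

View pics/w2.png

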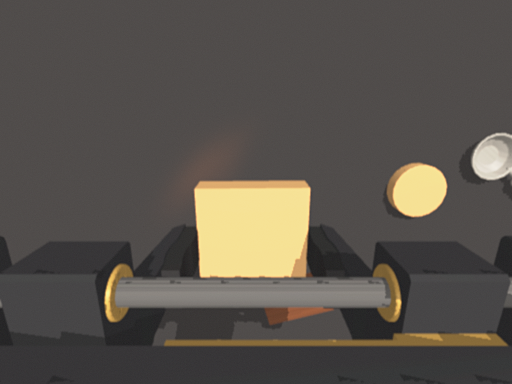

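The blank is held at (252,230), with its top face and its far side face both visible. Next I'll move to where the wrist camera can see the die, and measure both together.

Emit:
move_arm(
  motion=[
    [45,30,0,0,0,1,0.5],
    [95,62,0,0,0,2,0.5],
    [145,95,0,0,0,3,0.5],
    [195,128,0,0,0,3,0.5],
    [225,148,0,0,0,3,0.5],
  ],
)

```text
clock: 3.95
tool_pos: [0.5548, 0.0997, 0.1689]
eef_rot: [0.659, 0.752, -0.0, -0.001]
contact_force: [0.0, -0.1, -1.0]
opening: 0.675
finger_force: 20.0
```

Emit:
move_arm(
  motion=[
    [0,0,0,0,0,0,0.5],
    [0,0,0,0,0,0,0.5],
  ],
)

```text
clock: 4.2
tool_pos: [0.5538, 0.0945, 0.1691]
eef_rot: [0.661, 0.751, -0.002, -0.0]
contact_force: [0.3, -0.0, 0.0]
opening: 0.672
finger_force: 20.0
```

```bash
python3 - <<'E'
from h import *
plan([545.3,172.8,70],97.25)
s=snap("wrist");save(s["frame"],"pics/w3.png");np.savez("w3.npz",**s);np.save("st3.npy",r.get_state(),allow_pickle=True)
E
```

```text
pos [553.8  94.5 169.1] clock 4.2 shift [78.9  1.9 98.9] rot [-0.2   0.12  0.04] F [ 0.26 -0.03  0.04] op 0.672
```

View pics/w3.png

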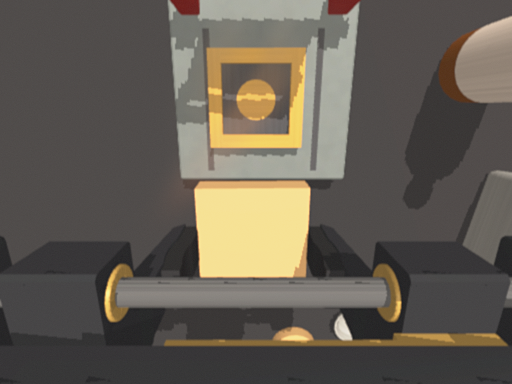

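The die frame spans columns 207–307 and rows 48–148, with its cavity at about 222–291 by 63–135. The held blank's top runs from about row 189 down.

```bash
python3 - <<'E'
from h import *
s=dict(np.load("w3.npz"));st=np.load("st3.npy",allow_pickle=True).item();hsv=cv2.cvtColor(s["frame"],cv2.COLOR_RGB2HSV);W=world(s)
def mr(m,z,n):
    c=max(cv2.findContours(m.astype(np.uint8),0,cv2.CHAIN_APPROX_NONE)[0],key=cv2.contourArea)
    P=np.array([ray(s,*p[0],z)[:2] for p in c])*1000
    b=cv2.minAreaRect(P.astype(np.float32));print(n,cv2.boundingRect(c),b);return b
br=(hsv[...,1]>120)&(hsv[...,2]>120)&(hsv[...,0]>12);br[:40]=0;br[160:]=0;br[:,:195]=0;br[:,320:]=0
print("die z",np.median(W[...,2][br]))
d=mr(br,.045,"die")
cav=~br;cav[:58]=0;cav[142:]=0;cav[:,:216]=0;cav[:,298:]=0
mr(cav,.045,"cav")
# blank top
t=(hsv[...,1]>50)&(hsv[...,2]>215);t[:170]=0;t[276:]=0;t[:,:185]=0;t[:,320:]=0
P=W[t]; P=P[np.abs(P[:,2]-np.median(P[:,2]))<.01]
A=np.c_[P[:,:2]-P[:,:2].mean(0),np.ones(len(P))];k=np.linalg.lstsq(A,P[:,2],rcond=None)[0];print("top plane slope,z",k,len(P))
Rt=R.from_quat(st["eef_rot"]);print("slope in tool xy",Rt.inv().apply([k[0],k[1],0]))
L=Rt.inv().apply(P-st["tool_pos"])*1000
print("tool-frame extents",np.percentile(L,[1,50,99],axis=0).round(1))
c=max(cv2.findContours(t.astype(np.uint8),0,cv2.CHAIN_APPROX_NONE)[0],key=cv2.contourArea)
E=np.array([ray(s,*p[0],k[2]) for p in c]);E=Rt.inv().apply(E-st["tool_pos"])*1000
print("contour tool ext",E.min(0).round(1),E.max(0).round(1),cv2.boundingRect(c))
E
```

```text
die z 0.04561437329005147
die (207, 48, 99, 100) ((546.5385131835938, 173.17782592773438), (86.32966613769531, 85.6902847290039), 7.292717456817627)
cav (221, 63, 70, 71) ((546.6985473632812, 173.74652099609375), (61.49161148071289, 60.56358337402344), 7.276188373565674)
top plane slope,z [-0.0035984  -0.02821261  0.17416519] 9900
slope in tool xy [-2.75357535e-02 -7.11866043e-03  8.28386735e-05]
tool-frame extents [[-18.7 -28.5  -6.3]
 [ 10.2   0.1  -5. ]
 [ 32.2  29.7   3. ]]
contour tool ext [-19.4 -29.5  -4.9] [35.5 30.8 -4.6] (195, 182, 115, 94)
```

```bash
python3 - <<'E'
from h import *
s=dict(np.load("w3.npz"));st=np.load("st3.npy",allow_pickle=True).item();W=world(s);Rt=R.from_quat(st["eef_rot"])
L=Rt.inv().apply((W.reshape(-1,3)-st["tool_pos"])).reshape(W.shape)*1000
for u in (215,252,290): print(u,[(v,*L[v,u].round(1),*s["frame"][v,u]) for v in range(179,196,2)])
P=L[196:270,205:300].reshape(-1,3);k=np.linalg.lstsq(np.c_[P[:,:2],np.ones(len(P))],P[:,2],rcond=None);print(k[0])
g=cv2.cvtColor(s["frame"],cv2.COLOR_RGB2GRAY).astype(int);print(g[225,188:202],g[225,302:316])
E
```

```text
215 [(179, np.float64(1.6), np.float64(-38.5), np.float64(140.4), np.uint8(96), np.uint8(86), np.uint8(80)), (181, np.float64(-7.5), np.float64(-42.4), np.float64(168.0), np.uint8(181), np.uint8(136), np.uint8(93)), (183, np.float64(31.9), np.float64(-20.1), np.float64(6.9), np.uint8(225), np.uint8(176), np.uint8(114)), (185, np.float64(31.9), np.float64(-19.5), np.float64(2.4), np.uint8(222), np.uint8(173), np.uint8(112)), (187, np.float64(31.9), np.float64(-19.0), np.float64(-1.6), np.uint8(225), np.uint8(175), np.uint8(113)), (189, np.float64(31.9), np.float64(-18.5), np.float64(-5.6), np.uint8(246), np.uint8(220), np.uint8(143)), (191, np.float64(31.0), np.float64(-18.4), np.float64(-6.1), np.uint8(247), np.uint8(226), np.uint8(151)), (193, np.float64(29.5), np.float64(-18.7), np.float64(-4.7), np.uint8(246), np.uint8(225), np.uint8(149)), (195, np.float64(28.5), np.float64(-18.7), np.float64(-5.0), np.uint8(246), np.uint8(225), np.uint8(149))]
252 [(179, np.float64(1.6), np.float64(0.0), np.float64(140.7), np.uint8(85), np.uint8(82), np.uint8(78)), (181, np.float64(-7.4), np.flo
[... 1228 characters left out ...]
2)), (187, np.float64(32.2), np.float64(20.6), np.float64(-2.6), np.uint8(231), np.uint8(183), np.uint8(119)), (189, np.float64(31.5), np.float64(20.5), np.float64(-3.9), np.uint8(247), np.uint8(225), np.uint8(150)), (191, np.float64(30.9), np.float64(20.4), np.float64(-5.4), np.uint8(247), np.uint8(227), np.uint8(151)), (193, np.float64(29.6), np.float64(20.5), np.float64(-4.9), np.uint8(246), np.uint8(226), np.uint8(150)), (195, np.float64(28.7), np.float64(20.4), np.float64(-5.4), np.uint8(246), np.uint8(226), np.uint8(151))]
[-2.40532558e-01  3.28579081e-03 -3.92249242e+00]
[ 75  75  73  74  74  75  72  73 147 227 227 223 223 223] [223 223 223 224 226 224 154  79  70  74  73  75  75  74]
```

Emit:
move_arm(
  motion=[
    [35,1,0,0,0,0,0.5],
    [77,3,10,0,0,0,0.5],
    [77,3,55,0,0,0,0.5],
    [77,3,90,0,0,0,0.5],
    [77,3,108,0,0,0,0.5],
  ],
)

```text
clock: 4.88
tool_pos: [0.5471, 0.1703, 0.0608]
eef_rot: [0.661, 0.75, -0.002, -0.0]
contact_force: [-0.5, -0.5, -2.0]
opening: 0.676
finger_force: 20.0
```

Emit:
move_arm(
  motion=[
    [0,0,0,0,0,0,0.5],
    [0,0,0,0,0,0,0.5],
  ],
)

```text
clock: 5.12
tool_pos: [0.549, 0.1727, 0.0638]
eef_rot: [0.661, 0.75, 0.001, 0.0]
contact_force: [0.5, -0.4, -0.8]
opening: 0.673
finger_force: 20.0
```

```bash
python3 - <<'E'
from h import *
plan([546.4,171.4,48],97.25)
s=snap("wrist");save(s["frame"],"pics/w4.png");np.savez("w4.npz",**s);np.save("st4.npy",r.get_state(),allow_pickle=True)
plan([546.4,171.4,48],97.25)
E
```

```text
pos [549.  172.7  63.8] clock 5.12 shift [-0.9 -2.8 15.8] rot [ 0.11 -0.03  0.01] F [ 0.47 -0.39 -0.75] op 0.673
pos [549.2 172.8  64. ] clock 5.17 shift [-1.1 -3.  16. ] rot [ 0.13 -0.03  0.02] F [ 0.04  0.27 -0.82] op 0.679
```

View pics/w4.png

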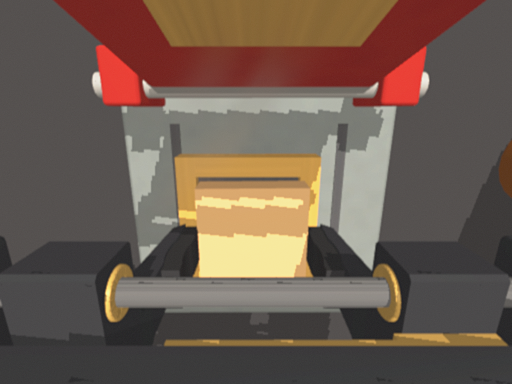

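The die's far top edge is at row 155, columns 176–321, and its cavity's far edge is at about row 178. The blank's top front edge is near row 189. I'll work out the offset between them.

```bash
python3 - <<'E'
from h import *
s=dict(np.load("w4.npz"));st=np.load("st4.npy",allow_pickle=True).item();W=world(s);Rt=R.from_quat(st["eef_rot"])
L=Rt.inv().apply((W.reshape(-1,3)-st["tool_pos"])).reshape(W.shape)*1000
g=s["frame"].astype(int)
hsv=cv2.cvtColor(s["frame"],cv2.COLOR_RGB2HSV)
for v in (157,160,164,168,172):
    m=np.where((hsv[v,150:345,1]>110)&(hsv[v,150:345,2]>110))[0]+150; a,b=m.min(),m.max()+1
    A=[Rt.inv().apply(ray(s,x-.5,v,.045)-st["tool_pos"])*1000 for x in (a,b)]
    print(v,a,b,A[0].round(1),A[1].round(1))
u=250
print([(v,*g[v,u],*L[v,u].round(1)) for v in list(range(151,159))+list(range(174,192))])
v=183;print([(x,*L[v,x].round(0)) for x in list(range(190,202,2))+list(range(302,314,2))])
print("die top z",np.median(W[158:172,200:300,2]))
E
```

```text
157 175 321 [ 43.9 -45.1  18.9] [43.8 40.8 19.1]
160 175 321 [ 42.1 -45.2  18.9] [42.  40.9 19.1]
164 175 321 [ 39.7 -45.4  18.9] [39.6 41.1 19.1]
168 175 321 [ 37.3 -45.6  18.9] [37.2 41.2 19.1]
172 176 320 [ 34.9 -45.2  18.9] [34.8 40.8 19.1]
[(151, np.int64(123), np.int64(125), np.int64(119), np.float64(45.4), np.float64(-0.8), np.float64(32.7)), (152, np.int64(122), np.int64(122), np.int64(114), np.float64(44.8), np.float64(-0.8), np.float64(32.8)), (153, np.int64(134), np.int64(121), np.int64(101), np.float64(44.0), np.float64(-0.8), np.float64(33.8)), (154, np.int64(150), np.int64(121), np.int64(76), np.float64(43.7), np.float64(-0.8), np.float64(31.7)), (155, np.int64(155), np.int64(119), np.int64(63), np.float64(43.7), np.float64(-0.8), np.float64(27.4)), (156, np.int64(157), np.int64(120), np.int64(62), np.float64(43.6), np.float64(-0.7), np.float64(24.1)), (157, np.int64(177), np.int64(135), np.int64(70), np.float64(43.6), np.float64(-0.7), np.float64(20.4)), (158, np.int64(200), np.int64(152), np.int64(77), np.float64(43.3), np.float64(-0.7), np.float64(18.7)), (174, np.in
[... 1938 characters left out ...]
2, np.float64(29.0), np.float64(-35.0), np.float64(17.0)), (194, np.float64(28.0), np.float64(-35.0), np.float64(19.0)), (196, np.float64(28.0), np.float64(-33.0), np.float64(19.0)), (198, np.float64(26.0), np.float64(-33.0), np.float64(26.0)), (200, np.float64(71.0), np.float64(1.0), np.float64(-147.0)), (302, np.float64(31.0), np.float64(29.0), np.float64(7.0)), (304, np.float64(31.0), np.float64(30.0), np.float64(6.0)), (306, np.float64(28.0), np.float64(33.0), np.float64(18.0)), (308, np.float64(28.0), np.float64(34.0), np.float64(19.0)), (310, np.float64(28.0), np.float64(35.0), np.float64(18.0)), (312, np.float64(28.0), np.float64(37.0), np.float64(19.0))]
die top z 0.04587079791537428
```

Emit:
move_arm(
  motion=[
    [-0.7,-2.8,0,0,0,0,0.5],
    [-0.7,-2.8,3,0,0,0,0.5],
    [-0.7,-2.8,6,0,0,0,0.5],
    [-0.7,-2.8,6,0,0,0,0.5],
    [-0.7,-2.8,6,0,0,0,0.5],
  ],
)

```text
clock: 5.8
tool_pos: [0.5455, 0.1717, 0.0566]
eef_rot: [0.661, 0.751, -0.0, 0.0]
contact_force: [0.4, -0.5, -0.8]
opening: 0.677
finger_force: 20.0
```

```bash
cat > m.py <<'E'
from h import *
s=snap("wrist");st=r.get_state();W=world(s);Rt=R.from_quat(st["eef_rot"]);T=lambda p:Rt.inv().apply(p-st["tool_pos"])*1000
hsv=cv2.cvtColor(s["frame"],cv2.COLOR_RGB2HSV)
L=T(W.reshape(-1,3)).reshape(W.shape)
top=W[...,2]
# die far edge / lateral edges
m=(hsv[...,1]>110)&(hsv[...,2]>110)&(np.abs(top-.0458)<.003);m[:100]=0;m[182:]=0;m[:,:150]=0;m[:,345:]=0
rows=[v for v in range(100,182) if m[v].sum()>100]
e=[]
for v in rows[2:14]:
    x=np.where(m[v])[0];e.append((T(ray(s,x.min()-.5,v,.045))[1],T(ray(s,x.max()+.5,v,.045))[1]))
e=np.median(e,0);far=T(ray(s,250,rows[0]-.5,.045))[0]
print("die rows",rows[0],rows[-1],"y",e.round(1),"centre y",e.mean().round(2),"x",(far-43).round(2))
g=cv2.cvtColor(s["frame"],cv2.COLOR_RGB2GRAY)
k=(np.abs(L[...,0]-31.5)<1.5)&(L[...,2]<8)&(L[...,2]>-4)&(np.abs(L[...,1])<40);v,u=np.where(k&(np.arange(384)[:,None]<195)&(np.arange(384)[:,None]>175))
print("blank x",(np.median(L[...,0][v,u])-30).round(2),"y",((L[...,1][v,u].min()+L[...,1][v,u].max())/2).round(2),"rows",v.min(),v.max(),"ext",L[...,1][v,u].min().round(1),L[...,1][v,u].max().round(1))
plan([546.4,171.4,48],97.25)
E
python3 m.py
```

```text
die rows 158 178 y [-41.5  44.7] centre y 1.56 x 1.84
blank x 1.4 y 0.6 rows 182 190 ext -29.5 30.7
pos [545.5 171.8  56.7] clock 5.85 shift [-0.5  0.8  8.7] rot [0.   0.   0.06] F [ 0.13 -0.45 -1.2 ] op 0.676
```

Emit:
move_arm(
  motion=[
    [0.2,0.9,0,0,0,0,0.5],
    [0.2,0.9,0,0,0,0,0.5],
    [0.2,0.9,2,0,0,0,0.5],
    [0.2,0.9,4,0,0,0,0.5],
    [0.2,0.9,4,0,0,0,0.5],
  ],
)

```text
clock: 6.48
tool_pos: [0.5462, 0.172, 0.0525]
eef_rot: [0.661, 0.751, -0.0, -0.0]
contact_force: [0.2, 0.1, -1.0]
opening: 0.673
finger_force: 20.0
```

```bash
python3 m.py
```

```text
die rows 160 180 y [-42.3  44. ] centre y 0.85 x 1.42
blank x 1.43 y -0.07 rows 180 190 ext -40.0 39.8
pos [546.3 172.   52.6] clock 6.53 shift [-0.6  0.1  4.6] rot [-0.01  0.01  0.06] F [-0.36  0.12 -0.52] op 0.679
```

Emit:
move_arm(
  motion=[
    [0,0.2,1.5,0,0,0,0.5],
    [0,0.2,3,0,0,0,0.5],
    [0,0.2,4,0,0,0,0.5],
    [0,0.2,4.5,0,0,0,0.5],
    [0,0.2,4.5,0,0,0,0.5],
  ],
)

```text
clock: 7.15
tool_pos: [0.5465, 0.172, 0.0486]
eef_rot: [0.661, 0.751, -0.0, 0.0]
contact_force: [-1.5, -0.9, 4.5]
opening: 0.671
finger_force: 20.0
```

Emit:
move_arm(
  motion=[
    [0,0,0,0,0,0,0.25],
    [0,0,0,0,0,0,0.1],
    [0,0,0,0,0,0,0],
    [0,0,0,0,0,0,0],
    [0,0,-10,0,0,0,0],
  ],
)

```text
clock: 7.78
tool_pos: [0.546, 0.1718, 0.058]
eef_rot: [0.661, 0.751, -0.001, -0.0]
contact_force: [1.0, 0.1, 0.0]
opening: 1.002
finger_force: 0.0
```

Emit:
move_arm(
  motion=[
    [0,0,-40,0,0,0,0],
    [-40,0,-80,0,0,0,0],
    [-80,0,-110,0,0,0,0],
    [-80,0,-110,0,0,0,0],
  ],
)

```text
clock: 8.28
tool_pos: [0.5588, 0.0883, 0.1708]
eef_rot: [0.663, 0.748, 0.001, 0.003]
contact_force: [-0.0, 1.1, 0.0]
opening: 1.0
finger_force: 0.0
```

```bash
python3 - <<'E'
from h import *
s=snap("wrist");save(s["frame"],"pics/w5.png");W=world(s)
m=(W[...,2]>.048)&(W[...,2]<.07);m[:30]=0;m[180:]=0;m[:,:190]=0;m[:,320:]=0
P=W[m];P=P[(abs(P[:,0]-.5466)<.025)&(abs(P[:,1]-.1735)<.025)]
k=np.linalg.lstsq(np.c_[P[:,:2]-[.5466,.1735],np.ones(len(P))],P[:,2],rcond=None)[0];print("blank top slope,z",k,len(P))
plan([545,120,250],97.25)
t=snap("top");V=world(t)[150:240,68:120].reshape(-1,3);h=V[V[:,2]>.2];print("handle",h.mean(0),h.max(0),len(h))
E
```

```text
blank top slope,z [-0.00214704 -0.00055813  0.05392385] 3424
pos [557.7  91.  169.7] clock 8.32 shift [ 30.3  -8.8 -80.4] rot [ 0.15  0.03 -0.15] F [ 0.59  1.46 -0.81] op 1.002
handle [0.53236392 0.14208907 0.49657537] [0.59318523 0.30790508 1.07310798] 1803
```

View pics/w5.png

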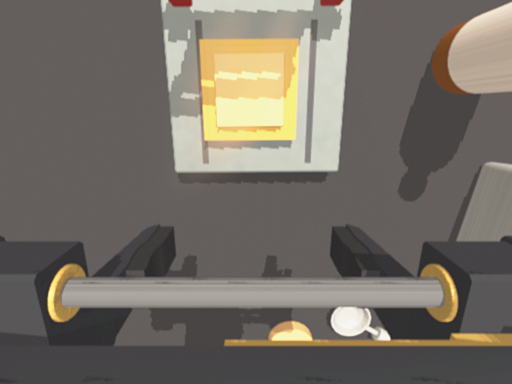

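The blank is seated: its top is level at z ≈ 53.9 mm, within columns 215–285 and rows 52–127 of the picture. Next I'll go over and behind the handle, shutting the fingers on the way.

```bash
cat >> h.py <<'E'
def press(y,z,yaw=97.25,x=0):
    a=np.radians(7.25);return plan([553.4+x*np.cos(a)-y*np.sin(a),170.5+x*np.sin(a)+y*np.cos(a),z],yaw)
E
python3 - <<'E'
from h import *
V=world(dict(np.load("top.npz")))
q=V[100:300,0:72].reshape(-1,3);q=q[(q[:,1]>.32)&(q[:,2]>.03)];print(len(q),q.min(0) if len(q) else "",q.max(0) if len(q) else "")
press(60,300);press(172,290);press(172,222)
E
```

```text
0  
pos [556.8  92.7 168.8] clock 8.38 shift [ 137.6    6.6 -131.1] rot [ 0.06 -0.03  0.01] F [ 0.49 -0.14  0.25] op 0.999
pos [556.8  92.7 168.8] clock 8.38 shift [ 249.6    6.6 -121. ] rot [ 0.06 -0.03  0.01] F [ 0.49 -0.14  0.25] op 0.999
pos [556.8  92.7 168.8] clock 8.38 shift [249.6   6.5 -53. ] rot [ 0.06 -0.03  0.01] F [ 0.49 -0.14  0.25] op 0.999
```

Emit:
move_arm(
  motion=[
    [0,0,-50,0,0,0,0.5],
    [0,3,-100,0,0,0,1],
    [25,6,-135,0,0,0,1],
    [80,6,-135,0,0,0,1],
    [135,6,-135,0,0,0,1],
  ],
)

```text
clock: 9.0
tool_pos: [0.5444, 0.2303, 0.303]
eef_rot: [0.66, 0.751, 0.0, -0.0]
contact_force: [0.4, 0.7, -0.8]
opening: 0.459
finger_force: 0.0
```

Emit:
move_arm(
  motion=[
    [50,0,0,0,0,0,1],
    [100,0,0,0,0,0,1],
    [117,0,0,0,0,0,1],
    [117,0,0,0,0,0,1],
  ],
)

```text
clock: 9.5
tool_pos: [0.5292, 0.3451, 0.3024]
eef_rot: [0.659, 0.752, -0.001, -0.0]
contact_force: [-0.2, -1.1, 0.1]
opening: 0.005
finger_force: 0.0
```

```bash
python3 - <<'E'
from h import *
press(172,222)
s=snap("scene");save(s["frame"][60:260,240:460].repeat(3,0).repeat(3,1),"pics/s2.png")
E
```

```text
pos [529.2 345.1 302.4] clock 9.5 shift [-4.2  2.1 80.4] rot [-0.09  0.02  0.28] F [-0.23 -1.14  0.11] op 0.005
```

View pics/s2.png

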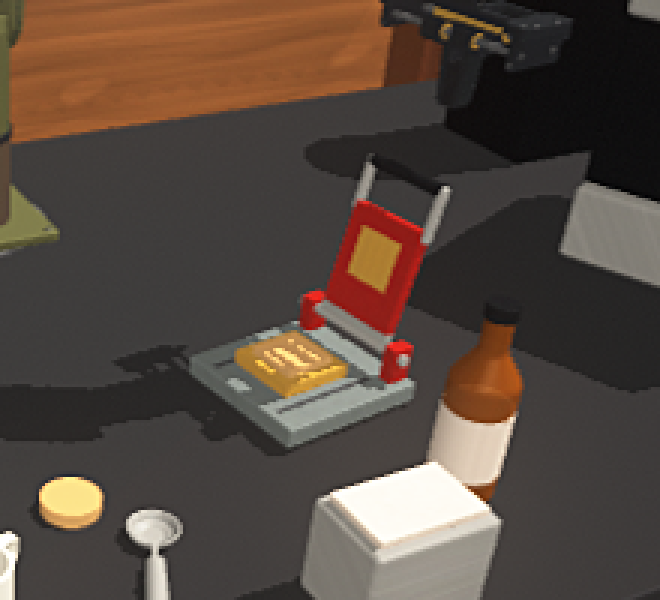

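The shut fingers are behind and above the handle bar, which runs from about (370,160) to (450,188) in the crop. I'll go down and push it forward.

Emit:
move_arm(
  motion=[
    [0,2,40,0,0,0,1],
    [0,2,78,0,0,0,1],
    [-10,2,78,0,0,0,1],
    [-22,2,78,0,0,0,1],
    [-34,2,78,0,0,0,1],
  ],
)

```text
clock: 10.18
tool_pos: [0.5383, 0.3099, 0.2274]
eef_rot: [0.661, 0.75, 0.002, 0.0]
contact_force: [-0.0, 3.1, 2.4]
opening: 0.008
finger_force: 1.6
```

Emit:
move_arm(
  motion=[
    [-12,0,0,0,0,0,1],
    [-24,0,0,0,0,0,1],
    [-36,0,0,0,0,0,1],
    [-48,0,0,0,0,0,1],
    [-60,0,1,0,0,0,1],
  ],
)

```text
clock: 10.8
tool_pos: [0.5447, 0.2493, 0.224]
eef_rot: [0.661, 0.751, -0.0, 0.0]
contact_force: [1.0, 1.5, 0.2]
opening: 0.005
finger_force: 1.0
```

```bash
python3 - <<'E'
from h import *
press(53,219)
press(4,197)
E
```

```text
pos [544.7 249.3 224. ] clock 10.8 shift [-26.3  -1.3   5.1] rot [-0.01  0.03  0.05] F [0.98 1.54 0.16] op 0.005
pos [544.7 249.3 224. ] clock 10.8 shift [-75.3  -1.4  27.1] rot [-0.01  0.03  0.05] F [0.98 1.54 0.16] op 0.005
```

Contact reads 1–3 N and the lid is following. I'll carry on along the arc.

Emit:
move_arm(
  motion=[
    [-13,0,2,0,0,0,1],
    [-26,0,5,0,0,0,1],
    [-39,0,10,0,0,0,1],
    [-52,0,15,0,0,0,1],
    [-64,0,21,0,0,0,1],
  ],
)

```text
clock: 11.42
tool_pos: [0.5527, 0.1858, 0.2026]
eef_rot: [0.661, 0.751, -0.0, 0.0]
contact_force: [0.4, 0.7, 0.4]
opening: 0.004
finger_force: 0.7
```

Emit:
move_arm(
  motion=[
    [-11,0,6,0,0,0,1],
    [-20,0,12,0,0,0,1],
    [-30,0,19,0,0,0,1],
    [-39,0,26,0,0,0,1],
    [-39,0,26,0,0,0,1],
  ],
)

```text
clock: 12.05
tool_pos: [0.5574, 0.147, 0.1763]
eef_rot: [0.661, 0.75, -0.001, -0.0]
contact_force: [-0.4, 0.3, 0.0]
opening: 0.009
finger_force: 0.0
```

```bash
python3 - <<'E'
from h import *
s=snap("scene");save(s["frame"][60:260,240:460].repeat(3,0).repeat(3,1),"pics/s3.png")
press(-24,174)
E
```

```text
pos [557.6 147.2 176.8] clock 12.1 shift [-0.3 -1.2  2.8] rot [-0.06  0.09  0.02] F [ 0.01 -0.93 -0.12] op 0.005
```

View pics/s3.png

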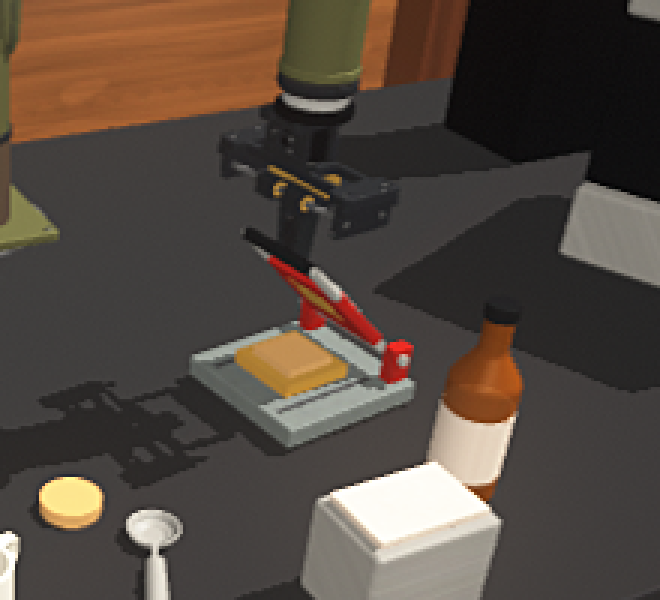

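The lid is at about 0.75 rad, and the finger is between the bar and the plate at about (295,250) in the crop. I'll shift back over the plate and press it down.

Emit:
move_arm(
  motion=[
    [10,0,-3,0,0,0,1],
    [29,0,-3,0,0,0,1],
    [29,0,10,0,0,0,1],
    [29,0,20,0,0,0,1],
    [28,0,30,0,0,0,1],
  ],
)

```text
clock: 12.72
tool_pos: [0.5541, 0.1756, 0.1463]
eef_rot: [0.661, 0.751, -0.0, 0.0]
contact_force: [-0.6, 0.2, 2.5]
opening: 0.004
finger_force: 0.9
```

Emit:
move_arm(
  motion=[
    [-1,0,9,0,0,0,1],
    [-3,0,18,0,0,0,1],
    [-6,0,27,0,0,0,1],
    [-9,0,36,0,0,0,1],
    [-12,0,44,0,0,0,1],
  ],
)

```text
clock: 13.35
tool_pos: [0.5556, 0.1637, 0.1026]
eef_rot: [0.661, 0.751, -0.0, 0.0]
contact_force: [0.2, -0.1, 1.1]
opening: 0.002
finger_force: 0.8
```

```bash
python3 - <<'E'
from h import *
press(-18,66)
E
```

```text
pos [555.6 163.7 102.6] clock 13.35 shift [-10.9  -1.4  36.6] rot [-0.01  0.02  0.05] F [ 0.21 -0.14  1.06] op 0.002
```

Emit:
move_arm(
  motion=[
    [-2,0,9,0,0,0,1],
    [-4,0,17,0,0,0,1],
    [-7,0,25,0,0,0,1],
    [-9,0,31,0,0,0,1],
    [-10,0,34,0,0,0,1],
  ],
)

```text
clock: 13.98
tool_pos: [0.5567, 0.1543, 0.0688]
eef_rot: [0.661, 0.751, -0.0, -0.0]
contact_force: [-0.1, 0.7, -0.1]
opening: 0.003
finger_force: 0.6
```

Emit:
move_arm(
  motion=[
    [0,0,1,0,0,0,1],
    [0,0,2,0,0,0,1],
    [0,0,3,0,0,0,1],
    [0,0,3,0,0,0,1],
  ],
)

```text
clock: 14.48
tool_pos: [0.5568, 0.1541, 0.0679]
eef_rot: [0.661, 0.751, -0.0, 0.001]
contact_force: [-3.0, 0.1, 13.5]
opening: 0.003
finger_force: 7.0
```

Emit:
move_arm(
  motion=[
    [0,0,-10,0,0,0,1],
    [0,0,-50,0,0,0,1],
    [-30,0,-100,0,0,0,1],
    [-80,0,-130,0,0,0,1],
    [-130,0,-130,0,0,0,1],
  ],
)

```text
clock: 15.1
tool_pos: [0.5753, 0.0243, 0.1992]
eef_rot: [0.66, 0.751, 0.002, 0.002]
contact_force: [0.9, 0.2, -0.9]
opening: 0.004
finger_force: 0.0
```

Emit:
move_arm(
  motion=[
    [0,0,0,0,0,0,1],
    [0,0,0,0,0,0,1],
    [0,0,0,0,0,0,1],
  ],
)

```text
clock: 15.48
tool_pos: [0.5731, 0.0273, 0.1962]
eef_rot: [0.66, 0.752, 0.0, -0.0]
contact_force: [-0.3, -0.7, 0.6]
opening: 0.003
finger_force: 0.0
```

```bash
python3 - <<'E'
from h import *
s=snap("scene");hsv=cv2.cvtColor(s["frame"],cv2.COLOR_RGB2HSV);W=world(s)
a=np.radians(7.25);d=W[...,:2]-[.5534,.1705]
px=d@[np.cos(a),np.sin(a)];py=d@[-np.sin(a),np.cos(a)]
m=(abs(px)<.045)&(py>-.045)&(py<.07)&(W[...,2]>.055)&(W[...,2]<.12)
k=np.linalg.lstsq(np.c_[px[m],py[m],np.ones(m.sum())],W[...,2][m],rcond=None)[0];print(m.sum(),k);print(r.get_state()["contact_force"],r.get_state()["clock"])
E
```

```text
488 [-0.01517809 -0.01070591  0.06945396]
[-0.76652079  1.05832213  0.78464303] 15.525
```

```bash
python3 -c "
from plant import finish_job
print(finish_job())"
```

```text
the job is handed in; nothing more can be done
None
```

The square blank is seated flat in the die, the lid is shut over it (about 0.01 rad by the scene camera, limit 0.04), and I handed the job in at 15.5 s; the hand-in gave no verdict.

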